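# Cull the faulty boots from the drying board

## Robot

A 6-joint arm with a two-finger parallel gripper is mounted at the origin on the work surface. World frame = base frame: x ahead of the robot, y to its left, z up, the work surface at z = 0. Lengths are in m, angles in rad, forces in N, time in s.
With the tool pointing down it reaches from about 0.25 to 0.775 m from the base axis. Payload 4 kg.
Tool frame: the origin (TCP) lies between the finger pads; the fingertips stand 11 mm ahead of it and the grasp point (between the pads) lies 8 mm behind it (robot.tip_extent is the z of the fingertips in the tool frame, in m); z points along the fingers, y is the line along which they close (so a half turn about z gives the same grasp; the last joint's range is limited). The gripper opens to 94 mm and grips with 3 to 60 N. Pads are 16 mm wide; open, the fingers measure 119 mm over their backs; the gripper's body (75 mm by 177 mm) begins 78 mm behind the grasp point.
Start: joints at [-1.211, 0.087, 1.371, -0, 1.684, -0.103], TCP at [0.246, -0.492, 0.217] pointing down, gripper open.
Joint ranges: [-3.1, 3.1], [-0.76, 2.03], [0.27, 2.55], [-1.08, 4.22], [0.17, 2.65], [-2.57, 2.57]. Speed limits (rad/s): [2.79, 2.79, 3.14, 3.14, 3.14, 3.14].

## Interface

Orientations are given as [roll, pitch, yaw] about the fixed x, y, z axes, in that order (R = Rz(yaw) Ry(pitch) Rx(roll)).
In Python, from bench import robot, imaging gives the robot as it stands.
- The arm moves only by the shell command python3 -m pendant 'ROWS'. ROWS is JSON, a list of rows, each a list of 7 numbers: the shift along the world's x, y, z in cm, then the turn, a rotation vector about the world's x, y, z in degrees, then the opening, from 0 (shut) to 1 (fully open). In form: [[dx, dy, dz, ax, ay, az, jaw], ...]. A call has 1 to 8 rows; each row shifts and turns the commanded pose from where the row before left it; what a row does not reach is not made up. A row lasts 1/10 s, in which the tool goes at most 50 mm and 8.59 degrees, less where a joint would pass 70% of its speed; a pose out of reach is approached as far as the arm can. A call is refused whole if a number of a shift passes 5 or a number of a turn 8.59, either way. A call with a gripper value outside its range is refused whole. The fingers move at their own pace and stop on an object; the grip force is fixed at half the most. Time passes only in rows, so rows that do not move let the fingers close. It gives the time, the measured TCP pose, the force, the opening and the grip force at its end, in the units of the state.
- robot.get_obs(): the state, without advancing time (a new reading comes with each control period).
- imaging.snapshot(name): name is "scene" or "top" or "wrist"; returns the picture (384x512x3 uint8, red, green, blue); there is no depth.
- imaging.camera_params(name): a dict with "camera_matrix" (3x3 intrinsics, pixels), "R" (3x3) and "t" (3): a world point X has camera coordinates R X + t. Camera axes: x right, y down, z forward; pixel columns grow to the right and rows downward; lengths in m; the calibration is good to about 2 mm. A picture is of the moment at which its call begins: read the wrist's pose just before it. camera_params takes no time and is no camera call; for the wrist camera it gives the pose at the moment of the call.
- robot.close_job(): hands the job in; it is judged then, once.
The state is a dict: "time": time; "joint_positions": joint angles; "qvel": joint speeds; "joint_torque": joint torques, N m; "tool_pos": TCP position; "ee_rot": TCP orientation; "wrist_force": force on the tool from outside, world axes, zero at the start; "wrist_torque": the same for the moment, N m; "width": finger opening in m; "finger_force": force on a finger pad.
Only numpy, scipy, OpenCV 4.12 (cv2) and the standard library are available. Lean on these libraries where they do the work, as an engineer would, in place of code of your own. Each camera call takes 0.05 s, during which the arm holds its last target. There are 200 camera calls.

## Task

Six red-painted wooden boots stand on the drying board; one of them is too short and one has lost its toe. Move these two faulty boots into the white reject tray and leave both standing upright on its floor. Leave the four sound boots standing where they are, and do not disturb the things around.

Things in the scene. Friction and masses are not known exactly. Their poses are not given: they have to be found in the camera images.
- boot_short: faulty red boot, too short: only 85 mm tall where the sound ones are 120 mm; otherwise the same, with a full toe. Origin: centre of the leg's underside. z up the leg, x from heel to toe. Leg: upright cylinder 34 mm in diameter from 38 mm up to its top at 85 mm. Foot 48 mm wide, 38 mm high, from 24 mm behind the leg's axis to 62 mm ahead. About 120 g
- boot_toeless: faulty red boot, its toe broken off: 120 mm tall like the sound ones, but its foot is only a 48 mm round heel, 38 mm high, with a bare wood break at the front. Origin: centre of the underside, on the leg's axis. z up the leg, x from heel to the missing toe. Leg 34 mm in diameter. About 120 g
- board: drying board of two brown planks, 250 x 320 mm (its x, y), top 20 mm above the bench, fixed; six boots stand on it in two rows of three, about 105 mm apart. Origin: centre of its underside
- tray: low white plastic reject tray, 260 x 190 mm outside (its x, y), walls 5 mm thick and 40 mm high, inner floor 5 mm above the bench, empty, fixed. Origin: centre of its underside
- tin: blue and red paint tin, 90 mm in diameter, 100 mm high, bystander. Origin: centre of its underside
- brush: paint brush lying on the bench, about 200 mm long along its x, bystander. Origin: middle of its underside
- sander: cork and rubber sanding block, 100 x 60 x 42 mm, bystander. Origin: centre of its underside
- jar: amber jar with a black cap, 64 mm in diameter, 80 mm high, bystander. Origin: centre of its underside
- boot_1: sound red boot: 120 mm tall, with its full toe. Origin: centre of the leg's underside (standing on the board, z = 0.020). z up the leg, x from heel to toe. Leg: upright cylinder 34 mm in diameter from 38 mm up to the top (37 mm over a thin cuff at the top). Foot: 48 mm wide, 38 mm high, from 24 mm behind the leg's axis to 62 mm ahead of it. About 120 g
- boot_2: sound red boot: 120 mm tall, with its full toe. Origin: centre of the leg's underside (standing on the board, z = 0.020). z up the leg, x from heel to toe. Leg: upright cylinder 34 mm in diameter from 38 mm up to the top (37 mm over a thin cuff at the top). Foot: 48 mm wide, 38 mm high, from 24 mm behind the leg's axis to 62 mm ahead of it. About 120 g
- boot_3: sound red boot: 120 mm tall, with its full toe. Origin: centre of the leg's underside (standing on the board, z = 0.020). z up the leg, x from heel to toe. Leg: upright cylinder 34 mm in diameter from 38 mm up to the top (37 mm over a thin cuff at the top). Foot: 48 mm wide, 38 mm high, from 24 mm behind the leg's axis to 62 mm ahead of it. About 120 g
- boot_4: sound red boot: 120 mm tall, with its full toe. Origin: centre of the leg's underside (standing on the board, z = 0.020). z up the leg, x from heel to toe. Leg: upright cylinder 34 mm in diameter from 38 mm up to the top (37 mm over a thin cuff at the top). Foot: 48 mm wide, 38 mm high, from 24 mm behind the leg's axis to 62 mm ahead of it. About 120 g
Mind the look-alikes: they are no part of the job. Leave any purple or yellow look-alike of the boot_toeless alone. Leave any blue look-alike of the boot_2 alone.

How it is judged:
By the outcome, as a careful person would: the job done as asked, in the order asked, and still so for the second after the job is handed in, with the robot touching nothing.
It also fails if it takes over 64 s, if anything falls off the work surface, if the arm or the gripper's body presses on something with over 40 N, if the wrist force passes 120 N, or if a joint passes its speed limit or range.

## Working session

There is one attempt and no reset: what is moved stays moved. The work goes in short steps, Python scripts to look and compute and a shell command to move; the robot and the scene stay as the last step left them, time stands still between calls to the robot, and variables do not carry over. Pictures are saved under pics/ and viewed, at most 10 in all, crops included, and the job is handed in when it is done.

```bash
mkdir -p pics; python3 - <<'E'
from bench import robot, imaging
import cv2,numpy as np
for n in("scene","top"):
    im=imaging.snapshot(n); cv2.imwrite(f"pics/{n}0.png",cv2.resize(im[:,:,::-1],(800,600),interpolation=cv2.INTER_CUBIC)); cv2.imwrite(f"raw_{n}.png",im[:,:,::-1])
    p=imaging.camera_params(n); print(n,p["camera_matrix"].round(1).tolist(),(-p["R"].T@p["t"]).round(3),p["R"].round(3).tolist())
o=robot.get_obs();print(o["time"],o["tool_pos"],o["ee_rot"],o["width"])
E
```

```text
scene [[493.4, 0.0, 256.3], [0.0, 493.4, 192.9], [0.0, 0.0, 1.0]] [ 1.219 -0.315  1.381] [[0.37, 0.929, -0.001], [0.801, -0.32, -0.506], [-0.47, 0.187, -0.863]]
top [[498.3, 0.0, 248.0], [0.0, 498.3, 183.0], [0.0, 0.0, 1.0]] [ 0.177 -0.015  1.438] [[0.043, -0.999, 0.003], [-0.976, -0.042, -0.213], [0.213, 0.006, -0.977]]
0.1 [ 0.2453649  -0.4917256   0.21544338] [-3.13967762e+00 -1.98861325e-04  4.62729919e-01] 0.09370475474126612
```

View pics/scene0.png

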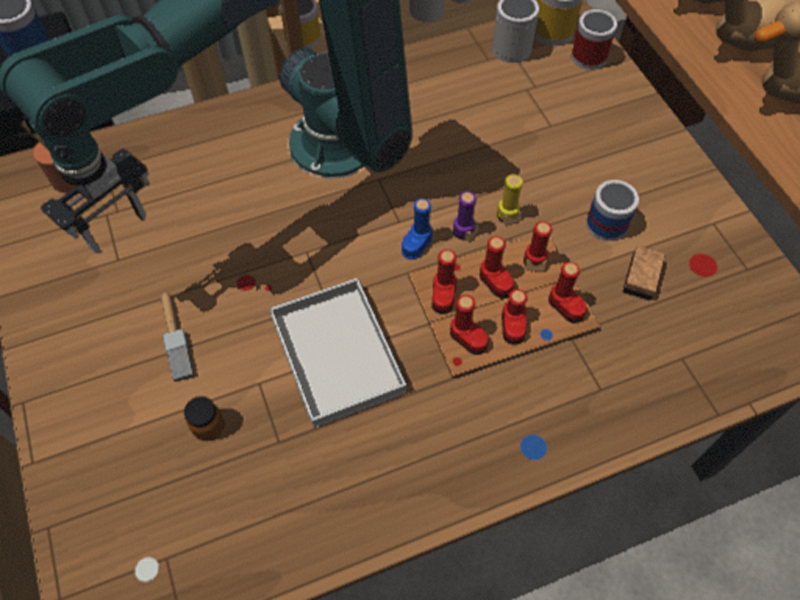

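View pics/top0.png

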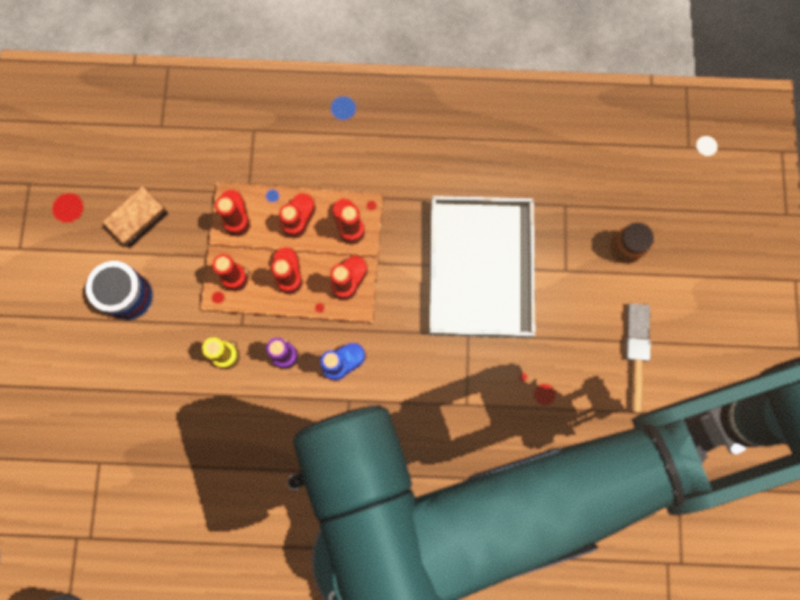

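The scene view shows six red boots. The toeless one has its cap at (541,230) and the short one at (517,298). In the top view these are at about (223,264) and (290,214), with the tray at (430–535, 197–335). Next I triangulate the caps.

```bash
cat > h.py <<'E'
import numpy as np,cv2
from bench import robot,imaging
def ray(p,u,v):
    C=-p["R"].T@p["t"]; d=p["R"].T@np.linalg.inv(p["camera_matrix"])@[u,v,1]; return C,d/np.linalg.norm(d)
def onz(p,u,v,z):
    C,d=ray(p,u,v); return C+d*(z-C[2])/d[2]
def tri(obs):
    A=0;b=0;rs=[ray(*o) for o in obs]
    for C,d in rs: M=np.eye(3)-np.outer(d,d);A=A+M;b=b+M@C
    X=np.linalg.solve(A,b); return X,max(np.linalg.norm((np.eye(3)-np.outer(d,d))@(X-C)) for C,d in rs)
E
python3 - <<'E'
from h import *
k=1.5625
S={'toeless':[(541,230),(223,264)],'short':[(517,298),(291,213)],'a':[(447,257),(341,273)],'b':[(496,244),(282,267)],'c':[(465,303),(347,213)],'d':[(569,270),(229,211)]}
P={n:imaging.camera_params(n) for n in("scene","top")}
I={n:cv2.imread(f"raw_{n}.png") for n in P}
def cap(n,s):
    im=I[n].astype(int);u,v=s[0]/k,s[1]/k
    m=((im[:,:,1]>110)&(im[:,:,2]>150)&(im[:,:,2]-im[:,:,0]>40)).astype('uint8')
    yy,xx=np.mgrid[:384,:512]; m&=((xx-u)**2+(yy-v)**2<8**2)
    nn,l,st,c=cv2.connectedComponentsWithStats(m)
    i=1+np.argmax(st[1:,4]) ; return c[i],st[i,4]
for q,(s,t) in S.items():
    a,na=cap("scene",s);b,nb=cap("top",t); X,e=tri([(P["scene"],*a),(P["top"],*b)])
    print(q,(a*k).round(),na,(b*k).round(),nb,X.round(4),round(e,4))
# red blobs
for n in P:
    im=I[n].astype(int); m=((im[:,:,2]>90)&(im[:,:,1]<60)&(im[:,:,0]<60)).astype('uint8')
    nn,l,st,c=cv2.connectedComponentsWithStats(m)
    print(n,[((c[i]*k).round().tolist(),st[i,4]) for i in range(1,nn) if st[i,4]>60])
# tray rim corners, top view
im=I["top"].astype(int); m=((im.min(2)>150)).astype('uint8'); m[:, :265]=0; m[:,355:]=0;m[:110]=0;m[225:]=0
r=cv2.minAreaRect(np.argwhere(m)[:,::-1].astype(np.float32)); print(r)
for u,v in cv2.boxPoints(r): print((u*k,v*k),onz(P["top"],u,v,.04).round(3),onz(P["top"],u,v,.005).round(3))
# two-view tray rim corners
for s,t in [((272,308),(432,334)),((359,281),(535,335)) ,((406,381),(535,199)),((318,422),(432,197))]:
    pass
vis=np.hstack([cv2.resize(I["scene"][110:280,165:390],None,fx=1.75*1,fy=1.75,interpolation=3),cv2.resize(I["top"][110:240,115:350],None,fx=1.7,fy=1.7,interpolation=3)[:298].copy() if 0 else np.zeros((298,1,3),'uint8')]) if 0 else cv2.resize(I["scene"][105:275,165:390],None,fx=3.5,fy=3.5,interpolation=3)
cv2.imwrite("pics/crop.png",vis)
cv2.imwrite("pics/crop2.png",cv2.resize(I["top"][110:240,120:350],None,fx=3.4,fy=3.4,interpolation=3))
E
```

```text
toeless [543. 227.] 38 [221. 262.] 87 [0.4888 0.2793 0.1398] 0.0007
short [518. 295.] 42 [288. 212.] 74 [0.5953 0.1764 0.1056] 0.0
a [447. 255.] 38 [340. 273.] 78 [0.4798 0.0754 0.1395] 0.0003
b [496. 242.] 41 [281. 266.] 77 [0.4867 0.1774 0.1395] 0.0001
c [465. 302.] 47 [348. 212.] 69 [0.5879 0.066  0.1401] 0.0001
d [570. 268.] 40 [225. 205.] 56 [0.5929 0.2832 0.1377] 0.0012
scene [([703.0, 265.0], np.int32(199)), ([498.0, 278.0], np.int32(210)), ([442.0, 292.0], np.int32(210)), ([569.0, 303.0], np.int32(220)), ([514.0, 319.0], np.int32(275)), ([471.0, 335.0], np.int32(229))]
top [([235.0, 216.0], np.int32(277)), ([67.0, 207.0], np.int32(247)), ([346.0, 225.0], np.int32(223)), ([295.0, 223.0], np.int32(203)), ([287.0, 274.0], np.int32(243)), ([232.0, 278.0], np.int32(195)), ([341.0, 288.0], np.int32(140)), ([544.0, 395.0], np.int32(154))]
((309.0249328613281, 169.5793914794922), (67.46330261230469, 88.2320327758789), 1.005086064338684)
(np.float32(428.94473), np.float32(332.96396)) [ 0.398 -0.086  0.04 ] [ 0.403 -0.087  0.005]
(np.float32(431.36298), np.float32(195.1226)) [ 0.661 -0.082  0.04 ] [ 0.673 -0.084  0.005]
(np.float32(536.7582), np.float32(196.97163)) [ 0.666 -0.281  0.04 ] [ 0.678 -0.287  0.005]
(np.float32(534.33997), np.float32(334.813)) [ 0.403 -0.277  0.04 ] [ 0.408 -0.283  0.005]
```

View pics/crop.png

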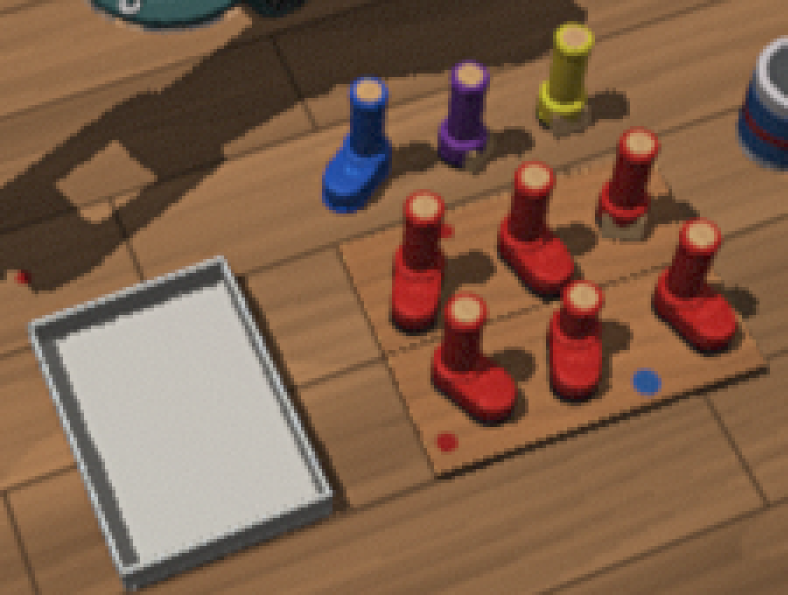

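View pics/crop2.png

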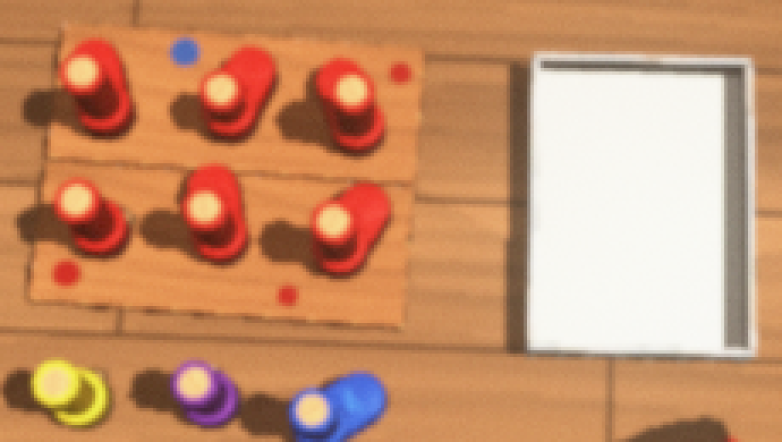

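The crops show the toeless cap at (638,143) in the scene crop and (77,200) in the top crop. The short cap is at (582,298) and (221,90). The tray is empty, with its rim corners visible in both crops. I triangulate the tray rim, refine the toeless cap and get the toe direction.

```bash
python3 - <<'E'
from h import *
s=lambda u,v:(imaging.camera_params("scene"),165+u/3.5,105+v/3.5)
t=lambda u,v:(imaging.camera_params("top"),120+u/3.4,110+v/3.4)
for n,a,b in [("rim--",(32,325),(755,355)),("rim-+",(222,258),(527,352)),("rim++",(331,491),(529,55)),("rim+-",(126,573),(752,60)),("toeless",(638,143),(77,200)),("short",(582,298),(221,90)),("shorttoe",(575,390),(258,60))]:
    X,e=tri([s(*a),t(*b)]);print(n,X.round(4),round(e,4))
for z in(0,.005,.015):print("floor edge y",onz(*t(723,200),z).round(4), "floor corner scene",onz(*s(60,340),z).round(4))
print("toe",onz(*t(262,52),.045).round(3),onz(*s(573,397),.025).round(3))
o=robot.get_obs();print(o["tool_pos"].round(4))
E
```

```text
rim-- [ 0.4044 -0.2739  0.0343] 0.0043
rim-+ [ 0.3988 -0.0867  0.0286] 0.001
rim++ [ 0.6577 -0.0811  0.0366] 0.0003
rim+- [ 0.6624 -0.2705  0.0372] 0.004
toeless [0.488  0.2782 0.1362] 0.001
short [0.5952 0.176  0.0991] 0.0009
shorttoe [0.6449 0.155  0.0312] 0.0006
floor edge y [ 0.5446 -0.2562  0.    ] floor corner scene [ 0.41   -0.2494  0.    ]
floor edge y [ 0.5434 -0.2554  0.005 ] floor corner scene [ 0.4129 -0.2497  0.005 ]
floor edge y [ 0.5408 -0.2537  0.015 ] floor corner scene [ 0.4188 -0.2501  0.015 ]
toe [0.647 0.15  0.045] [0.648 0.153 0.025]
[ 0.2454 -0.4917  0.2154]
```

The toe points along about (0.91, −0.42). The heights come out at 0.105 for the short boot, 0.139 for the toeless one and about 0.036 for the rim, which fits the given sizes. I'll place the short boot at (0.570, −0.170) and the toeless one at (0.460, −0.180).

```bash
python3 -m pendant '[[2.2,4.2,0,0,0,0,1],[2.2,4.2,0,0,0,0,1],[2.2,4.2,0,0,0,0,1],[2.2,4.2,0,0,0,0,1],[2.2,4.2,0,0,0,0,1],[2.2,4.2,0,0,0,0,1],[2.2,4.2,0,0,0,0,1],[2.2,4.2,0,0,0,0,1]]'
python3 -m pendant '[[2.2,4.2,0,0,0,0,0.65],[2.2,4.2,0,0,0,0,0.65],[2.2,4.2,0,0,0,0,0.65],[2.2,4.2,0,0,0,0,0.65],[2.2,4.2,0,0,0,0,0.65],[2.2,4.2,0,0,0,0,0.65],[2.2,4,0,0,0,0,0.65],[0,0,0,0,0,0,0.65]]'
```

```text
time: 0.9
tool_pos: [0.4218, -0.1542, 0.2162]
ee_rot: [-3.142, 0.0, 0.463]
wrist_force: [0.1, -0.2, -0.2]
width: 0.0941
finger_force: 0.0
time: 1.7
tool_pos: [0.5763, 0.1405, 0.2141]
ee_rot: [-3.139, 0.002, 0.469]
wrist_force: [-0.2, -0.4, -0.7]
width: 0.0615
finger_force: 0.0
```

```bash
python3 -m pendant '[[1.9,3.5,0,0,0,0,0.65],[0,0,0,0,0,0,0.65],[0,0,0,0,0,0,0.65]]'
python3 - <<'E'
from h import *
p=imaging.camera_params("wrist");im=imaging.snapshot("wrist")
for q in [(.5953,.1762,.105)]:
    c=p["R"]@np.array(q)+p["t"];u=p["camera_matrix"]@c;u=u[:2]/u[2];print(u)
    im=im.copy();cv2.drawMarker(im,(int(u[0]),int(u[1])),(0,255,255),0,20)
cv2.imwrite("pics/w1.png",im[:,:,::-1]);print(robot.get_obs()["tool_pos"])
E
```

```text
time: 2.0
tool_pos: [0.5941, 0.1703, 0.2157]
ee_rot: [3.141, 0.002, 0.463]
wrist_force: [0.7, -0.8, 0.0]
width: 0.0614
finger_force: 0.0
[252.18064228 189.27382361]
[0.59406928 0.16983179 0.21617228]
```

View pics/w1.png

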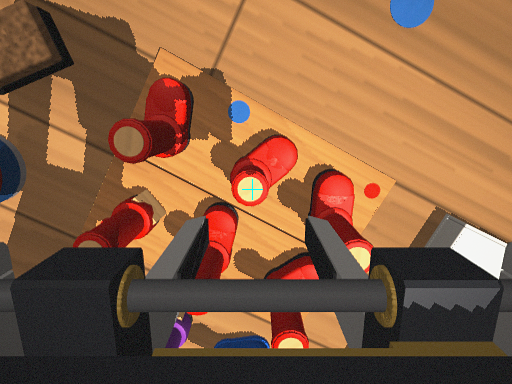

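The wrist view confirms it: the predicted cap point (252,189) lies on the short boot's cap, and the tips fall clear of the neighbours. I'll descend to TCP z≈0.077 and grasp.

```bash
python3 -m pendant '[[0.1,0.6,-3,0,0,0,0.65],[0,0,-4,0,0,0,0.65],[0,0,-3,0,0,0,0.65],[0,0,0,0,0,0,0.65],[0,0,0,0,0,0,0.65]]'
```

```text
time: 2.55
tool_pos: [0.5954, 0.1756, 0.1172]
ee_rot: [3.141, 0.0, 0.461]
wrist_force: [0.4, -0.1, 0.0]
width: 0.0609
finger_force: 0.0
```

```bash
python3 -m pendant '[[0,0.1,-2,0,0,0,0.65],[0,0,-2,0,0,0,0.65],[0,0,0,0,0,0,0.65],[0,0,0,0,0,0,0],[0,0,0,0,0,0,0],[0,0,0,0,0,0,0],[0,0,0,0,0,0,0],[0,0,0,0,0,0,0]]'
```

```text
time: 3.35
tool_pos: [0.5963, 0.178, 0.078]
ee_rot: [3.141, -0.002, 0.463]
wrist_force: [0.2, 0.6, 3.5]
width: 0.0336
finger_force: 30.0
```

```bash
python3 -m pendant '[[0,0,1,0,0,0,0],[0,0,2,0,0,0,0],[0,0,3,0,0,0,0],[0,0,3,0,0,0,0],[0,0,3,0,0,0,0],[0,0,2.5,0,0,0,0],[0,0,0,0,0,0,0],[0,0,0,0,0,0,0]]'
```

```text
time: 4.15
tool_pos: [0.5954, 0.1778, 0.2212]
ee_rot: [3.141, 0.0, 0.463]
wrist_force: [-0.2, -1.0, -2.4]
width: 0.0338
finger_force: 30.0
```

```bash
python3 -m pendant '[[-0.2,-1.8,0,0,0,0,0],[-0.2,-3,0,0,0,0,0],[-0.2,-3,0,0,0,0,0],[-0.2,-3,0,0,0,0,0],[-0.2,-3,0,0,0,0,0],[-0.2,-3,0,0,0,0,0],[-0.2,-3,0,0,0,0,0],[-0.2,-3,0,0,0,0,0]]'
python3 -m pendant '[[-0.2,-3,0,0,0,0,0],[-0.2,-3,0,0,0,0,0],[-0.2,-3,0,0,0,0,0],[-0.2,-2,0,0,0,0,0],[-0.1,-1,0,0,0,0,0],[0,0,0,0,0,0,0],[0,0,0,0,0,0,0]]'
```

```text
time: 4.95
tool_pos: [0.5777, -0.0525, 0.2189]
ee_rot: [-3.139, 0.004, 0.462]
wrist_force: [-0.5, 0.4, -1.5]
width: 0.0335
finger_force: 30.0
time: 5.65
tool_pos: [0.5701, -0.1697, 0.2205]
ee_rot: [-3.14, 0.001, 0.463]
wrist_force: [0.1, 0.6, -1.1]
width: 0.0335
finger_force: 30.0
```

```bash
python3 - <<'E'
from h import *
im=imaging.snapshot("scene");cv2.imwrite("pics/s2.png",cv2.resize(im[105:275,165:390,::-1],None,fx=3.5,fy=3.5,interpolation=3));print(robot.get_obs()["tool_pos"])
E
```

```text
[ 0.57029124 -0.16930053  0.2209425 ]
```

View pics/s2.png

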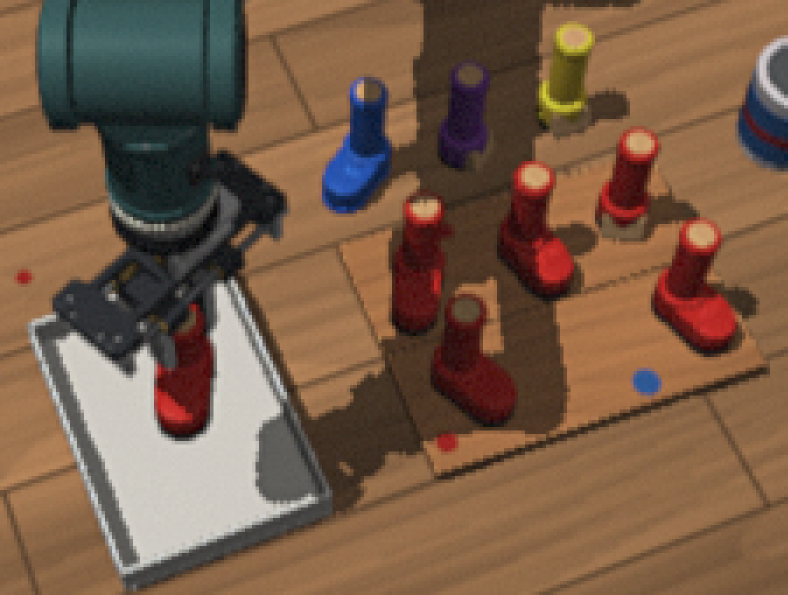

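The short boot hangs upright over the tray, and the other boots are untouched. I lower it.

```bash
python3 -m pendant '[[0,0,-2,0,0,0,0],[0,0,-3,0,0,0,0],[0,0,-3,0,0,0,0],[0,0,-3,0,0,0,0],[0,0,-2.5,0,0,0,0],[0,0,-1.3,0,0,0,0],[0,0,0,0,0,0,0],[0,0,0,0,0,0,0]]'
python3 -m pendant '[[0,0,-0.3,0,0,0,0],[0,0,-0.2,0,0,0,0],[0,0,-0.2,0,0,0,0],[0,0,0,0,0,0,0],[0,0,0,0,0,0,0]]'
```

```text
time: 6.5
tool_pos: [0.5713, -0.1698, 0.0746]
ee_rot: [3.14, -0.001, 0.464]
wrist_force: [0.3, -0.3, -1.2]
width: 0.0333
finger_force: 30.0
time: 7.0
tool_pos: [0.5706, -0.1702, 0.0666]
ee_rot: [3.141, -0.0, 0.463]
wrist_force: [-0.3, -0.5, -2.4]
width: 0.0336
finger_force: 30.0
```

```bash
python3 -m pendant '[[0,0,-0.2,0,0,0,0],[0,0,-0.1,0,0,0,0],[0,0,0,0,0,0,0],[0,0,0,0,0,0,0]]'
```

```text
time: 7.4
tool_pos: [0.5705, -0.1701, 0.0634]
ee_rot: [-3.141, 0.0, 0.463]
wrist_force: [-0.1, 0.2, -1.1]
width: 0.0336
finger_force: 30.0
```

```bash
python3 -m pendant '[[0,0,-0.1,0,0,0,0],[0,0,0,0,0,0,0],[0,0,0,0,0,0,0]]'
```

```text
time: 7.7
tool_pos: [0.5706, -0.1702, 0.063]
ee_rot: [3.141, -0.0, 0.463]
wrist_force: [-0.7, 1.1, 1.7]
width: 0.0333
finger_force: 30.0
```

The force has turned positive at the expected height (0.063), so the boot is in contact. I release and rise.

```bash
python3 -m pendant '[[0,0,0,0,0,0,0.38],[0,0,0,0,0,0,0.45],[0,0,0,0,0,0,0.65],[0,0,0,0,0,0,0.65],[0,0,1,0,0,0,0.65],[0,0,3,0,0,0,0.65],[0,0,4,0,0,0,0.65],[0,0,4,0,0,0,0.65]]'
python3 -m pendant '[[0,0,3,0,0,0,0.65],[-0.5,4,0.5,0,0,0,0.65],[-0.8,4.1,0,0,0,0,0.65],[-0.8,4.1,0,0,0,0,0.65],[-0.8,4.1,0,0,0,0,0.65],[-0.8,4.1,0,0,0,0,0.65],[-0.8,4.1,0,0,0,0,0.65],[-0.8,4.1,0,0,0,0,0.65]]'
python3 -m pendant '[[-0.8,4.1,0,0,0,0,0.65],[-0.8,4.1,0,0,0,0,0.65],[-0.8,4.1,0,0,0,0,0.65],[-0.5,3.8,0,0,0,0,0.65],[0,0,0,0,0,0,0.65],[0,0,0,0,0,0,0.65]]'
```

```text
time: 8.5
tool_pos: [0.5702, -0.17, 0.1841]
ee_rot: [-3.141, 0.0, 0.463]
wrist_force: [0.2, -0.5, 0.4]
width: 0.0611
finger_force: 0.0
time: 9.3
tool_pos: [0.5171, 0.1174, 0.2186]
ee_rot: [3.141, -0.002, 0.463]
wrist_force: [-0.2, -0.1, 0.0]
width: 0.0608
finger_force: 0.0
time: 9.9
tool_pos: [0.4884, 0.2772, 0.2181]
ee_rot: [3.141, -0.0, 0.465]
wrist_force: [-0.3, -0.2, 0.7]
width: 0.0611
finger_force: 0.0
```

```bash
python3 - <<'E'
from h import *
p=imaging.camera_params("wrist");im=imaging.snapshot("wrist").copy()
c=p["R"]@np.array([.4885,.2787,.139])+p["t"];u=p["camera_matrix"]@c;u=u[:2]/u[2];print(u)
s=imaging.snapshot("scene")[105:275,165:390]
a=im[:,:,::-1].copy();cv2.drawMarker(a,(int(u[0]),int(u[1])),(255,255,0),0,20)
o=np.zeros((384,800,3),'uint8');o[:,:400]=a[:,56:456];b=cv2.resize(s[:,:,::-1],(400,302),interpolation=3);o[:302,400:]=b
cv2.imwrite("pics/w2.png",o);print(robot.get_obs()["tool_pos"])
E
```

```text
[255.63617517 201.18426008]
[0.48886781 0.27587416 0.21790751]
```

View pics/w2.png

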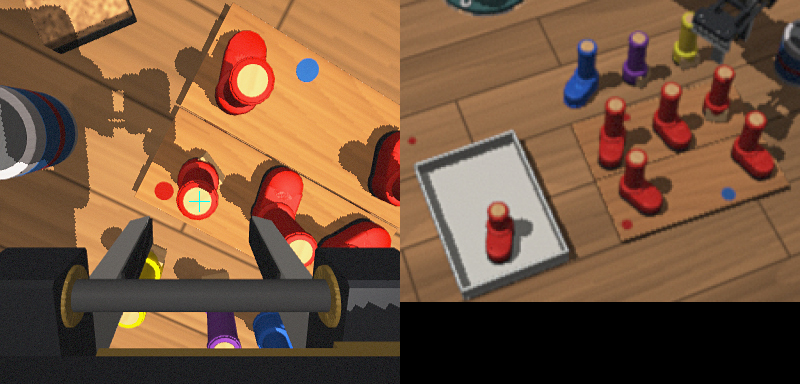

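The short boot stands upright in the tray. The predicted toeless cap point (199,201) lies on its cap, centre about (197,201). I descend to z≈0.092 and grasp.

```bash
python3 -m pendant '[[0,0.2,-3,0,0,0,0.65],[0,0,-4,0,0,0,0.65],[0,0,-3,0,0,0,0.65],[0,0,-1.5,0,0,0,0.65],[0,0,-1,0,0,0,0.65],[0,0,0,0,0,0,0.65],[0,0,0,0,0,0,0.65]]'
python3 -m pendant '[[0,0,0,0,0,0,0],[0,0,0,0,0,0,0],[0,0,0,0,0,0,0],[0,0,0,0,0,0,0],[0,0,0,0,0,0,0]]'
```

```text
time: 10.7
tool_pos: [0.4897, 0.279, 0.0942]
ee_rot: [3.141, -0.003, 0.462]
wrist_force: [0.6, -0.2, -0.6]
width: 0.0613
finger_force: 0.0
time: 11.2
tool_pos: [0.4887, 0.2791, 0.093]
ee_rot: [-3.141, -0.001, 0.463]
wrist_force: [-0.9, 0.2, 1.7]
width: 0.0338
finger_force: 30.0
```

```bash
python3 -m pendant '[[0,0,1,0,0,0,0],[0,0,2,0,0,0,0],[0,0,3,0,0,0,0],[0,0,3,0,0,0,0],[0,0,3,0,0,0,0],[0,0,2.5,0,0,0,0],[0,0,0,0,0,0,0],[0,0,0,0,0,0,0]]'
python3 -m pendant '[[-0.1,-1.5,0,0,0,0,0],[-0.2,-3,0,0,0,0,0],[-0.2,-3,0,0,0,0,0],[-0.2,-3,0,0,0,0,0],[-0.2,-3,0,0,0,0,0],[-0.2,-3,0,0,0,0,0],[-0.2,-3,0,0,0,0,0],[-0.2,-3,0,0,0,0,0]]'
python3 -m pendant '[[-0.2,-3.4,0,0,0,0,0],[-0.2,-3.5,0,0,0,0,0],[-0.2,-3.5,0,0,0,0,0],[-0.2,-3.5,0,0,0,0,0],[-0.2,-3.5,0,0,0,0,0],[-0.2,-3,0,0,0,0,0],[-0.2,-2,0,0,0,0,0],[0,-1,0,0,0,0,0]]'
python3 -m pendant '[[0,0,0,0,0,0,0],[0,0,0,0,0,0,0]]'
```

```text
time: 12.0
tool_pos: [0.4885, 0.2788, 0.2374]
ee_rot: [3.141, -0.0, 0.463]
wrist_force: [-0.2, -0.2, -2.1]
width: 0.0334
finger_force: 30.0
time: 12.8
tool_pos: [0.4719, 0.0518, 0.2352]
ee_rot: [-3.14, 0.004, 0.462]
wrist_force: [0.2, -0.9, -1.6]
width: 0.0336
finger_force: 30.0
time: 13.6
tool_pos: [0.4576, -0.182, 0.2352]
ee_rot: [-3.139, 0.003, 0.46]
wrist_force: [-0.2, 0.2, 0.1]
width: 0.0338
finger_force: 30.0
time: 13.8
tool_pos: [0.4591, -0.1795, 0.2366]
ee_rot: [-3.14, 0.001, 0.463]
wrist_force: [0.2, 0.6, -1.4]
width: 0.0335
finger_force: 30.0
```

```bash
python3 -m pendant '[[0,0,-2,0,0,0,0],[0,0,-3,0,0,0,0],[0,0,-3,0,0,0,0],[0,0,-3,0,0,0,0],[0,0,-2.5,0,0,0,0],[0,0,-1.6,0,0,0,0],[0,0,0,0,0,0,0],[0,0,0,0,0,0,0]]'
python3 -m pendant '[[0,0,-0.2,0,0,0,0],[0,0,-0.1,0,0,0,0],[0,0,-0.1,0,0,0,0],[0,0,0,0,0,0,0],[0,0,0,0,0,0,0]]'
```

```text
time: 14.6
tool_pos: [0.4598, -0.1793, 0.0868]
ee_rot: [-3.141, -0.0, 0.464]
wrist_force: [0.2, 0.2, -0.9]
width: 0.0337
finger_force: 30.0
time: 15.1
tool_pos: [0.4596, -0.1803, 0.0827]
ee_rot: [3.141, -0.0, 0.463]
wrist_force: [0.5, 1.1, -1.3]
width: 0.0336
finger_force: 30.0
```

```bash
python3 -m pendant '[[0,0,-0.2,0,0,0,0],[0,0,-0.2,0,0,0,0],[0,0,-0.1,0,0,0,0],[0,0,0,0,0,0,0],[0,0,0,0,0,0,0]]'
```

```text
time: 15.6
tool_pos: [0.4596, -0.1802, 0.078]
ee_rot: [3.141, -0.0, 0.463]
wrist_force: [-1.3, -0.8, 2.6]
width: 0.0336
finger_force: 30.0
```

Contact at 0.078, as expected. I release, rise clear and check.

```bash
python3 -m pendant '[[0,0,0,0,0,0,0.38],[0,0,0,0,0,0,0.45],[0,0,0,0,0,0,0.65],[0,0,0,0,0,0,0.65],[0,0,1,0,0,0,0.65],[0,0,3,0,0,0,0.65],[0,0,4,0,0,0,0.65],[0,0,4,0,0,0,0.65]]'
python3 -m pendant '[[0,0,2,0,0,0,0.65],[-2,-4,0,0,0,0,0.65],[-2,-4,0,0,0,0,0.65],[-2,-4,0,0,0,0,0.65],[-2,-4,0,0,0,0,0.65],[-2,-4,0,0,0,0,0.65],[0,0,0,0,0,0,0.65],[0,0,0,0,0,0,0.65]]'
python3 - <<'E'
from h import *
a=cv2.resize(imaging.snapshot("scene")[105:275,165:390],(400,302),interpolation=3)
b=cv2.resize(imaging.snapshot("top")[100:270,120:345],(400,302),interpolation=3)
cv2.imwrite("pics/end.png",np.hstack([a,b])[:,:,::-1])
E
```

```text
time: 16.4
tool_pos: [0.4592, -0.18, 0.1991]
ee_rot: [-3.141, 0.0, 0.463]
wrist_force: [0.2, 0.4, -0.7]
width: 0.0611
finger_force: 0.0
time: 17.2
tool_pos: [0.3592, -0.3807, 0.2179]
ee_rot: [-3.142, -0.001, 0.461]
wrist_force: [-0.5, 0.4, 0.5]
width: 0.0612
finger_force: 0.0
```

View pics/end.png

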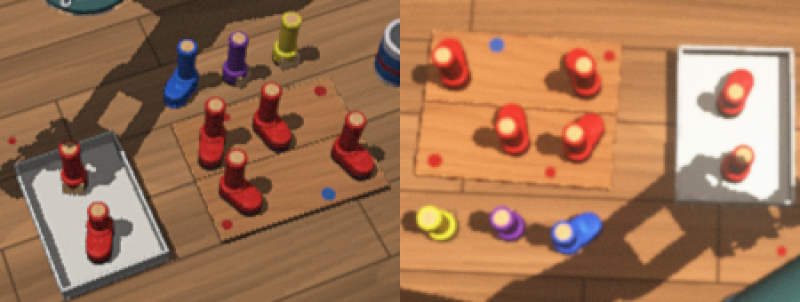

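Both faulty boots stand upright in the tray, at scene crop (72,165) and (98,235). The four sound boots and the look-alikes are where they were.

```bash
python3 -c "
from bench import robot
print(robot.close_job())"
```

```text
the job is handed in; nothing more can be done
None
```

The short and the toeless boot both stand upright in the white reject tray, the sound boots and look-alikes show no movement in the last pictures, and the job was handed in at about 17 s of the 64 s allowed.

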